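# Set out the bench repair kit in its nests

### The job

Set out the kit for the next repair: put the solder reel, the can capacitor, the heatsink and the torch each into the nest made for its shape and size, standing or lying as it does now, flat on the nest's floor inside the rim, and let go. Leave the relay and the potentiometer, which stand among them, where they are.

Things in the scene. Friction and masses are not known exactly. Their poses are not given: they have to be found in the camera images.
- reel: Solder reel standing on its flange: an upright round spool, red flanges with silver wire between, diameter 60 mm, height 52 mm. Can be gripped across the flanges anywhere round it. Origin: centre of its underside; z up along its axis. It starts on the grey board on the robot's left, whose top is 26 mm above the desk (z = 0.026).
- capacitor: Dark blue can capacitor standing upright with its terminals on top: a cylinder of diameter 35 mm, 60 mm high with the terminals, 55 mm without. Origin: centre of its underside; z up along its axis. It starts on the grey board on the robot's left, whose top is 26 mm above the desk (z = 0.026).
- heatsink: Black finned heatsink block lying flat, fins up: 44 mm (its x) by 60 mm (its y), 29 mm high. Its body runs from -18 to +22 mm along x and from -30 to +30 mm along y. Origin: near the centre of its underside; z up. Grip it across its x, 40 mm wide. It starts on the grey board on the robot's left, whose top is 26 mm above the desk (z = 0.026).
- torch: Small black metal torch lying on its side: 98 mm long along its y, 29 mm across (x) and 29 mm high. Origin: below its middle, at its underside; z up. Grip it across its x, at the middle. It starts on the grey board on the robot's left, whose top is 26 mm above the desk (z = 0.026).
- reel_nest: The larger round nest: inner diameter 76 mm, outer 86 mm. It is fixed on the plywood board on the robot's right, whose top is 26 mm above the desk (z = 0.026), and has a dark rubber floor 3 mm above the board inside a plain grey rim 5 mm thick whose top is 8 mm above the board. Origin: centre of its underside, on the board; z up.
- capacitor_nest: The smaller round nest: inner diameter 51 mm, outer 61 mm. It is fixed on the plywood board on the robot's right, whose top is 26 mm above the desk (z = 0.026), and has a dark rubber floor 3 mm above the board inside a plain grey rim 5 mm thick whose top is 8 mm above the board. Origin: centre of its underside, on the board; z up.
- heatsink_nest: The short rectangular nest: inside 60 mm (its x) by 76 mm (its y), outside 70 by 86 mm. It is fixed on the plywood board on the robot's right, whose top is 26 mm above the desk (z = 0.026), and has a dark rubber floor 3 mm above the board inside a plain grey rim 5 mm thick whose top is 8 mm above the board. Origin: centre of its underside, on the board; z up.
- torch_nest: The long narrow rectangular nest: inside 45 mm (its x) by 114 mm (its y), outside 55 by 124 mm. It is fixed on the plywood board on the robot's right, whose top is 26 mm above the desk (z = 0.026), and has a dark rubber floor 3 mm above the board inside a plain grey rim 5 mm thick whose top is 8 mm above the board. Origin: centre of its underside, on the board; z up.
- relay: Bystander, to be left standing: small relay in a clear box on a black foot, 29 x 23 mm, 37 mm high, on the grey board among the things to be moved. Origin: centre of its underside; z up.
- potentiometer: Bystander, to be left where it is: small potentiometer with its shaft pointing up, 34 x 26 mm, 35 mm high, on the plywood board among the nests. Origin: at its underside, within 4 mm of its middle; z up.

How it is judged:
By the outcome, as a careful person would: the job done as asked, in the order asked, and still so for the second after the job is handed in, with the robot touching nothing.
It also fails if it takes over 99 s, if anything falls off the work surface, if the arm or the gripper's body presses on something with over 40 N, if the wrist force passes 120 N, or if a joint passes its speed limit or range.

### The arm

A 6-joint arm with a two-finger parallel gripper is mounted at the origin on a cart in front of the work surface, level with it; the furniture and walls round the work are solid. World frame = base frame: x ahead of the robot, y to its left, z up, the work surface at z = 0. Lengths are in m, angles in rad, forces in N, time in s.
With the tool pointing down it reaches from about 0.325 to 0.925 m from the base axis. Payload 3.1 kg.
Tool frame: the origin (TCP) lies at the very end of the fingers, on their centre line; the grasp point (between the pads) lies 19 mm behind it (manip.hold_point_z is the distance from the TCP to the grasp point, in m); z points along the fingers, y is the line along which they close (so a half turn about z gives the same grasp; the last joint's range is limited). The gripper opens to 85 mm and grips with 20 to 120 N. Pads are 22 mm wide; open, the fingers measure 114 mm over their backs; the gripper's body (76 mm by 85 mm) begins 54 mm behind the grasp point. The pads swing forward as they close: fully open they stand 13 mm farther back than shut.
Start: joints at [1.122, 0.217, 1.613, -0, 1.311, -0.112], TCP at [0.207, 0.59, 0.231] pointing down, gripper open.
Joint ranges: [-2.75, 2.75], [-0.78, 2.1], [0.31, 2.55], [-1.13, 4.27], [0.13, 2.63], [-2.58, 2.58]. Speed limits (rad/s): [2.79, 2.79, 3.14, 3.14, 3.14, 3.14].

### API

Orientations are given as [roll, pitch, yaw] about the fixed x, y, z axes, in that order (R = Rz(yaw) Ry(pitch) Rx(roll)).
In Python, from workcell import manip gives the robot as it stands.
- The arm moves only by the tool drive_tool, never from a script. Its arguments are lists of equal length, an entry for each row: "jaw": the opening, from 0 (shut) to 1 (fully open); "travel": the shift along the world's x, y, z in mm, a list of three; "rot": the turn, a rotation vector about the world's x, y, z in degrees, a list of three. In form: {"jaw": [jaw, ...], "travel": [[x, y, z], ...], "rot": [[rx, ry, rz], ...]}. A call has 1 to 20 rows; each row shifts and turns the commanded pose from where the row before left it; what a row does not reach is not made up. A row lasts 1/10 s, in which the tool goes at most 50 mm and 8.59 degrees, less where a joint would pass 70% of its speed; a pose out of reach is approached as far as the arm can. A call is refused whole if a number of a shift passes 50 or a number of a turn 8.59, either way. A call with a gripper value outside its range is refused whole. The fingers move at their own pace and stop on an object; "squeeze" is the grip in N (left out, the last holds). Time passes only in rows, so rows that do not move let the fingers close. It gives the time, the measured TCP pose, the force, the opening and the grip force at its end, in the units of the state.
- manip.get_obs(): the state, without advancing time (a new reading comes with each control period).
- manip.grab_frame(name): name is "scene" or "top"; returns (picture, depth): 400x640x3 uint8, red, green, blue; 400x640 float32, m along the optical axis (not along the pixel's ray), 0 where there is no reading.
- manip.camera_info(name): a dict with "fx", "fy", "cx", "cy" (pixels), "rvec" (rotation vector, rad) and "tvec" (3), from world to camera coordinates, as OpenCV has them. Camera axes: x right, y down, z forward; pixel columns grow to the right and rows downward; lengths in m; the calibration is good to about 2 mm. A picture is of the moment at which its call begins. camera_info takes no time and is no camera call.
- manip.sign_off(): hands the job in; it is judged then, once.
The state is a dict: "time_s": time; "qpos": joint angles; "qd": joint speeds; "effort": joint torques, N m; "tcp_pos": TCP position; "eef_rot": TCP orientation; "wrist_force": force on the tool from outside, world axes, zero at the start; "ft_torque": the same for the moment, N m; "opening": opening from 0.0 (shut) to 1.0 (fully open); "gripper_force": force on a finger pad.
Only numpy, scipy, OpenCV 4.12 (cv2) and the standard library are available. Lean on these libraries where they do the work, as an engineer would, in place of code of your own. Each camera call takes 0.05 s, during which the arm holds its last target. There are 200 camera calls.

## Working session

There is one attempt and no reset: what is moved stays moved. The work goes in short steps, Python scripts to look and compute and a tool call to move; the robot and the scene stay as the last step left them, time stands still between calls to the robot, and variables do not carry over. Pictures are saved under pics/ and viewed, at most 14 in all, crops included, and the job is handed in when it is done.

Besides the shell and the picture viewer there is one more tool, called after "Emit:" as a command line: name --argument value ..., lists and objects as JSON in quotes. drive_tool: Moves the arm, as the interface text tells. Its arguments: {"type":"object","properties":{"jaw":{"type":"array","items":{"type":"number"}},"travel":{"type":"array","items":{"type":"array","items":{"type":"number"}}},"rot":{"type":"array","items":{"type":"array","items":{"type":"number"}}},"squeeze":{"type":"number"}},"required":["jaw","travel","rot"]}

```bash
mkdir -p pics
cat > h.py <<'E'
import numpy as np, cv2
from workcell import manip
def grab(n):
    p,d=manip.grab_frame(n); c=manip.camera_info(n)
    R,_=cv2.Rodrigues(np.array(c["rvec"],float)); t=np.array(c["tvec"],float).ravel()
    v,u=np.mgrid[0:400,0:640]
    P=np.stack([(u-c["cx"])/c["fx"]*d,(v-c["cy"])/c["fy"]*d,d],-1)
    W=(P-t)@R; W[d<=0]=np.nan
    return p,d,W
E
python3 - <<'E'
from h import *
o=manip.get_obs();print({k:np.round(v,3) for k,v in o.items()})
for n in("scene","top"):
    p,d,W=grab(n);cv2.imwrite(f"pics/{n}0.png",p[...,::-1]);np.savez(f"{n}0.npz",p=p,W=W)
    c=manip.camera_info(n);print(n,c, np.nanmin(W.reshape(-1,3),0),np.nanmax(W.reshape(-1,3),0))
E
```

```text
{'time_s': np.float64(0.0), 'qpos': array([ 1.122,  0.218,  1.615, -0.   ,  1.311, -0.112]), 'qd': array([ 0.   , -0.   , -0.001,  0.   , -0.001,  0.002]), 'effort': array([ 1.0000e-03, -3.9684e+01, -3.0386e+01,  0.0000e+00,  1.0000e-02,
       -0.0000e+00]), 'tcp_pos': array([0.206, 0.589, 0.23 ]), 'eef_rot': array([-3.139, -0.   ,  2.805]), 'wrist_force': array([ 0.785, -0.362, -0.189]), 'ft_torque': array([ 0.031, -0.018, -0.009]), 'gripper_force': np.float64(0.0), 'opening': np.float64(1.002)}
scene {'fx': 448.81792527638584, 'fy': 448.81792527638584, 'cx': 324.92929665883594, 'cy': 196.38406242665735, 'rvec': array([ 2.26558223, -0.71069619,  0.26995581]), 'tvec': array([-0.45467361,  0.20230842,  1.08577716])} [-0.60838946 -0.8281664  -0.76915877] [1.17448292 1.32445802 0.63467223]
top {'fx': 489.0921095350764, 'fy': 489.0921095350764, 'cx': 319.5930869480505, 'cy': 198.82676952164718, 'rvec': array([ 2.16220087, -2.20700874,  0.11035222]), 'tvec': array([-0.05736809,  0.4910698 ,  1.4828071 ])} [-0.38959393 -1.52818853 -0.78246239] [1.16252058 1.32824141 0.8065445 ]
```

View pics/top0.png

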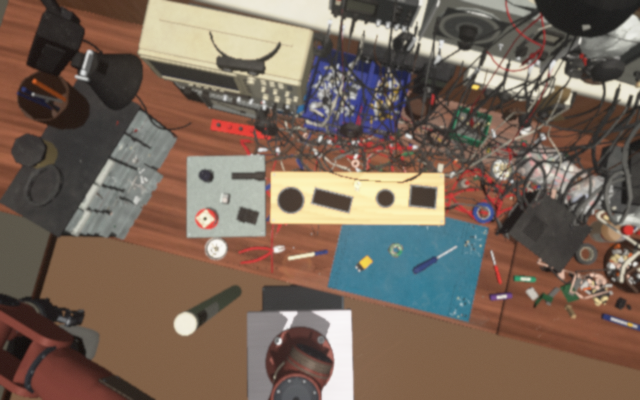

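View pics/scene0.png

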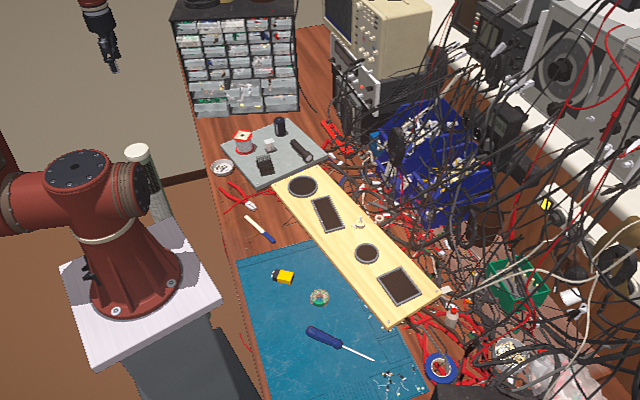

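The top view shows the grey board at about (187–265, 155–237) with the reel (206,218), capacitor (206,176), relay (224,198), heatsink (248,215) and torch (249,175). The nests are at (291,200), (332,201), (386,198) and (423,196), and the potentiometer is at about (357,187). The scene view shows the same layout, with the cable mess behind the boards.

Run:
```python
from h import *
ims=[]
from scipy import ndimage as nd
for n in("scene","top"):
    z=np.load(n+"0.npz");p,W=z["p"],z["W"]
    # object clusters on the grey board
    for nm,(x0,x1,y0,y1),zr in(("grey",(.3,.75,.1,.45),(.033,.12)),("ply",(.3,.75,-.45,.12),(.042,.12))):
        m=(W[...,0]>x0)&(W[...,0]<x1)&(W[...,1]>y0)&(W[...,1]<y1)&(W[...,2]>zr[0])&(W[...,2]<zr[1])
        l,k=nd.label(m)
        for i in range(1,k+1):
            q=W[l==i]
            if len(q)<25: continue
            v,u=np.where(l==i)
            (c,s,a)=cv2.minAreaRect((q[:,:2]*1000).astype(np.float32))
            print(n,nm,len(q),"px",u.mean().round(),v.mean().round(),"min",q.min(0).round(3),"max",q.max(0).round(3),"rect",np.round(c),np.round(s),round(a))
    # orthos at plane z=.034
    c=manip.camera_info(n);X,Y=np.meshgrid(np.arange(.72,.32,-.001),np.arange(.38,-.40,-.001),indexing='ij')
    pts=np.stack([X,Y,np.full_like(X,.03)],-1).reshape(-1,3)
    K=np.array([[c["fx"],0,c["cx"]],[0,c["fy"],c["cy"]],[0,0,1]])
    uv,_=cv2.projectPoints(pts,np.array(c["rvec"]),np.array(c["tvec"]),K,None)
    uv=uv.reshape(*X.shape,2).astype(np.float32)
    ims.append(cv2.remap(p[...,::-1].copy(),uv[...,0],uv[...,1],cv2.INTER_CUBIC))
    print(n,"board heights",np.nanmedian(W[200:235,300:310,2]) if n=="top" else "")
for i,a in enumerate(ims):cv2.imwrite(f"pics/ortho{i}.png",a)
```

```text
scene grey 947 px 273.0 96.0 min [0.484 0.333 0.035] max [0.742 0.45  0.12 ] rect [612. 392.] [115. 259.] 89
scene grey 32 px 234.0 95.0 min [0.471 0.415 0.106] max [0.514 0.437 0.12 ] rect [492. 425.] [17. 42.] 76
scene grey 190 px 279.0 125.0 min [0.542 0.25  0.034] max [0.579 0.29  0.083] rect [560. 269.] [39. 35.] 54
scene grey 346 px 242.0 140.0 min [0.403 0.239 0.034] max [0.462 0.301 0.083] rect [431. 268.] [60. 59.] 48
scene grey 119 px 269.0 145.0 min [0.476 0.198 0.033] max [0.507 0.229 0.065] rect [492. 213.] [29. 29.] 80
scene grey 177 px 300.0 149.0 min [0.545 0.1   0.034] max [0.573 0.197 0.057] rect [558. 148.] [28. 96.] 2
scene grey 150 px 264.0 164.0 min [0.413 0.115 0.033] max [0.464 0.174 0.059] rect [437. 146.] [55. 43.] 78
scene ply 28 px 360.0 124.0 min [0.741 0.087 0.071] max [0.75  0.097 0.107] rect [745.  92.] [ 9. 10.] 24
scene ply 28 px 342.0 127.0 min [0.675 0.083 0.088] max [0.685 0.107 0.119] rect [680.  94.] [25.  7.] 70
scene ply 898 px 387.0 170.0 min [ 0.621 -0.247  0.042] max [0.75  0.117 0.12 ] rect [692. -64.] [368. 104.] 83
scene ply 50 px 335.0 
[... 4302 characters left out ...]
] 44
top ply 79 px 273.0 141.0 min [0.633 0.042 0.07 ] max [0.682 0.086 0.099] rect [656.  65.] [34. 45.] 47
top ply 103 px 378.0 142.0 min [ 0.638 -0.287  0.043] max [ 0.678 -0.201  0.12 ] rect [ 658. -244.] [38. 84.] 3
top ply 65 px 433.0 144.0 min [ 0.628 -0.418  0.065] max [ 0.65  -0.386  0.12 ] rect [ 639. -402.] [34. 18.] 65
top ply 35 px 397.0 154.0 min [ 0.584 -0.312  0.044] max [ 0.638 -0.289  0.119] rect [ 610. -299.] [59.  6.] 21
top ply 91 px 349.0 176.0 min [ 0.53  -0.231  0.043] max [ 0.571 -0.078  0.12 ] rect [ 548. -154.] [158.   8.] 76
top ply 54 px 260.0 175.0 min [0.551 0.102 0.045] max [0.575 0.118 0.06 ] rect [563. 110.] [16. 25.] 87
top board heights 0.02470756150107238
```

View pics/ortho1.png

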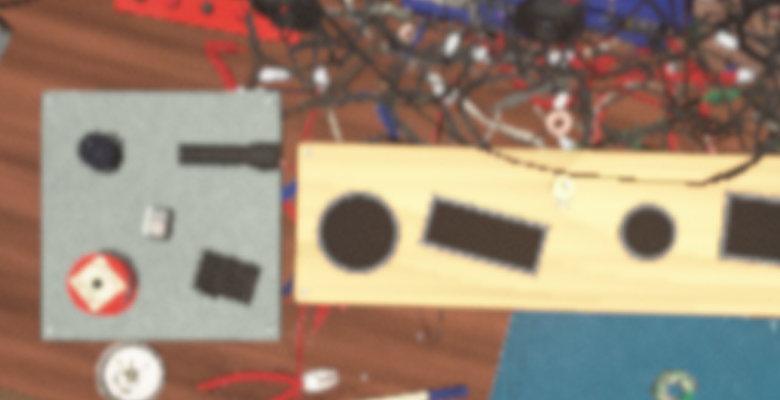

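View pics/ortho0.png

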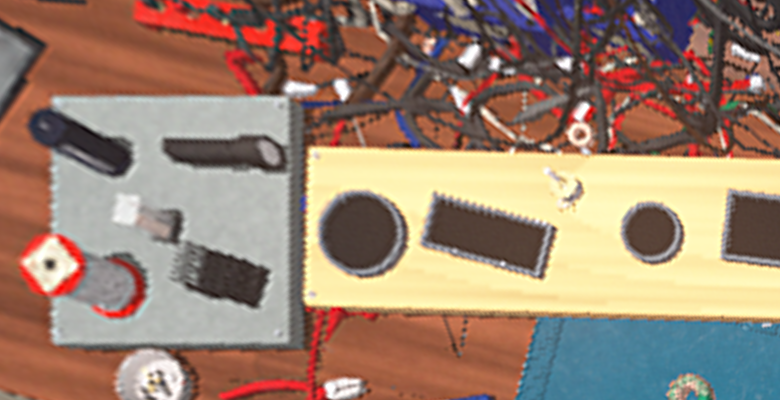

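The two orthos agree to about 4 mm. The nests run left to right as reel, torch, capacitor and heatsink, and the potentiometer is near ortho px (563,188). A loose cable crosses the far edge of the plywood. I'll fit the poses in both cameras and average them.

```bash
cat > fit.py <<'E'
from h import *
from scipy import ndimage as nd
def ortho(n,p,zp,x=(.32,.62),y=(-.46,.38)):
    c=manip.camera_info(n);X,Y=np.meshgrid(np.arange(x[0],x[1],.001),np.arange(y[0],y[1],.001),indexing='ij')
    pts=np.stack([X,Y,np.full_like(X,zp)],-1).reshape(-1,3)
    K=np.array([[c["fx"],0,c["cx"]],[0,c["fy"],c["cy"]],[0,0,1]])
    uv=cv2.projectPoints(pts,np.array(c["rvec"]),np.array(c["tvec"]),K,None)[0].reshape(*X.shape,2).astype(np.float32)
    return X,Y,cv2.remap(p,uv[...,0],uv[...,1],cv2.INTER_LINEAR)
def rect(q):
    (c,s,a)=cv2.minAreaRect((q*1000).astype(np.float32)); return np.round(c,1),np.round(s,1),round(a,1)
if __name__=="__main__":
  for n in("scene","top"):
    z=np.load(n+"0.npz");p,W=z["p"],z["W"]
    X,Y,o=ortho(n,p,.032)
    m=(o.max(-1)<100)&(X>.37)&(X<.545)&(Y<.085)
    l,k=nd.label(nd.binary_opening(m,iterations=3))
    for i in range(1,k+1):
        s=l==i
        if s.sum()>1000: print(n,"nest",s.sum(),rect(np.c_[X[s],Y[s]]),"cen",X[s].mean().round(4),Y[s].mean().round(4))
    for nm,b,zr in(("cap",(.53,.6,.24,.31),(.07,.1)),("reel",(.39,.48,.22,.32),(.066,.1)),("reelall",(.39,.48,.22,.32),(.034,.1)),("relay",(.47,.53,.19,.24),(.04,.1)),
                   ("torch",(.53,.6,.08,.21),(.034,.07)),("torchtop",(.53,.6,.08,.21),(.045,.07)),("heat",(.4,.48,.1,.19),(.031,.07)),("heattop",(.4,.48,.1,.19),(.047,.07)),("pot",(.49,.56,-.2,-.1),(.036,.08))):
        m=(W[...,0]>b[0])&(W[...,0]<b[1])&(W[...,1]>b[2])&(W[...,1]<b[3])&(W[...,2]>zr[0])&(W[...,2]<zr[1])
        if m.sum()>4: print(n,nm,m.sum(),rect(W[m][:,:2]),"mid",((W[m].min(0)+W[m].max(0))/2).round(4),"zmax",W[m][:,2].max().round(3))
E
python3 fit.py
python3 - <<'E'
import cv2
a=cv2.imread('pics/top0.png')[145:245,180:280];b=cv2.imread('pics/scene0.png')[105:205,210:330]
cv2.imwrite('pics/crop.png',cv2.hconcat([cv2.resize(a,(400,400),interpolation=3),cv2.resize(b,(400,400),interpolation=3)]))
E
```

```text
scene nest 4638 (array([ 484.8, -107.1]), array([112. ,  43.5]), 74.7) cen 0.4845 -0.107
scene nest 4233 (array([486.8,  19.2]), array([72.1, 72.8]), 45.0) cen 0.4871 0.0191
scene nest 4229 (array([ 490.5, -387.2]), array([74.7, 58.4]), 82.9) cen 0.4904 -0.3877
scene nest 1770 (array([ 488. , -271.5]), array([46. , 47.4]), 45.0) cen 0.4881 -0.2712
scene cap 89 (array([559.9, 269.7]), array([38.5, 35.1]), 45.9) mid [0.5605 0.2704 0.0765] zmax 0.083
scene reel 210 (array([431.1, 268. ]), array([59.5, 58.8]), 48.1) mid [0.4324 0.27   0.0744] zmax 0.083
scene reelall 347 (array([446.8, 265.2]), array([64. , 89.1]), 72.6) mid [0.4413 0.2613 0.0585] zmax 0.083
scene relay 98 (array([491.6, 213.3]), array([29.2, 28.8]), 79.8) mid [0.4914 0.2138 0.0529] zmax 0.065
scene torch 205 (array([561.7, 147.1]), array([99.5, 29.6]), 87.3) mid [0.5595 0.147  0.0458] zmax 0.057
scene torchtop 147 (array([562.8, 147. ]), array([99.5, 25.7]), 86.1) mid [0.5601 0.1472 0.0511] zmax 0.057
scene heat 204 (array([437.2, 150.1]), array([65.3, 42.3]), 72.6) mid [0.4398 0.1483 0.0449] zmax 0.059
scene heattop 97
[... 766 characters left out ...]
6.8, 264.3]), array([87.2, 70.4]), 89.4) mid [0.4268 0.2645 0.0603] zmax 0.086
top relay 83 (array([495.7, 218.8]), array([21.8, 27.7]), 79.1) mid [0.4951 0.219  0.0561] zmax 0.072
top torch 255 (array([560., 154.]), array([105.4,  55.1]), 75.8) mid [0.5644 0.1548 0.0473] zmax 0.061
top torchtop 230 (array([564.7, 150.7]), array([97.1, 24.7]), 88.1) mid [0.5635 0.1507 0.0528] zmax 0.061
top heat 254 (array([440.9, 145.1]), array([84.3, 79.2]), 88.8) mid [0.4403 0.1454 0.0462] zmax 0.061
top heattop 97 (array([441.4, 154.6]), array([60.4, 42.3]), 72.2) mid [0.4442 0.1539 0.0544] zmax 0.061
top pot 55 (array([ 516.7, -150.8]), array([80.5, 66.2]), 77.9) mid [ 0.5221 -0.1516  0.0505] zmax 0.065
```

View pics/crop.png

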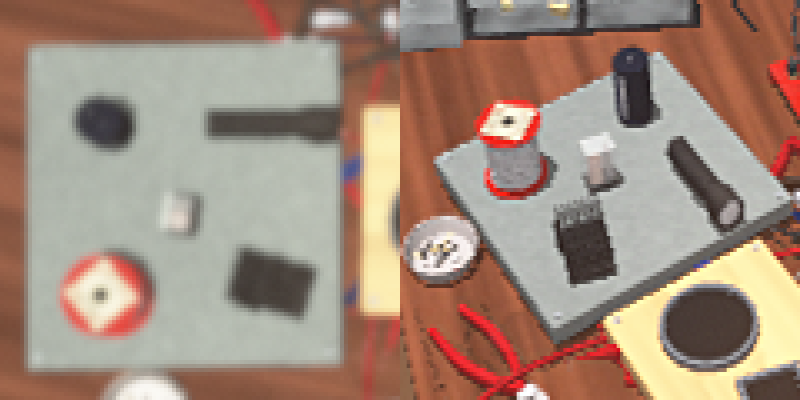

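The averaged poses in mm are:

| Item | Position | Yaw |
|---|---|---|
| reel | (432.5, 270.5) | – |
| cap | (562, 272) | – |
| heatsink | (439, 152) | −18° |
| torch | (562, 149) | −2.5° |
| reel nest | (487, 21) | – |
| torch nest | (485, −105.5) | −15.4° |
| cap nest | (488, −269.5) | – |
| heatsink nest | (490.5, −386) | −7.2° |

The sizes and heights agree with the given ones. I'll start with the reel.

Emit:
drive_tool --jaw '[0.95, 0.95, 0.95, 0.95, 0.95, 0.95, 0.95, 0.95, 0.95, 0.95, 0.95, 0.95]' --travel '[[10, -16, 0], [23, -32, 0], [23, -32, 0], [23, -32, 0], [23, -32, 0], [23, -32, 0], [23, -32, 0], [23, -32, 0], [23, -32, 0], [20, -30, 0], [12, -17, 0], [0, 0, 0]]' --rot '[[0, 0, 0], [0, 0, 0], [0, 0, 0], [0, 0, 0], [0, 0, 0], [0, 0, 0], [0, 0, 0], [0, 0, 0], [0, 0, 0], [0, 0, 0], [0, 0, 0], [0, 0, 0]]' --squeeze 40

```text
time_s: 1.3
tcp_pos: [0.4336, 0.2679, 0.231]
eef_rot: [-3.14, 0.001, 2.8]
wrist_force: [-0.1, 0.2, 0.3]
opening: 0.947
gripper_force: 0.0
```

Run:
```python
from h import *
z=np.load("top0.npz");z2=np.load("scene0.npz")
for n in(z,z2):
    W=n["W"];
    for y in(-.05,-.1,-.15,-.2,-.23,-.26,-.3,-.35,-.4):
        m=(abs(W[...,1]-y)<.012)&(W[...,0]>.4)&(W[...,0]<.64)&(W[...,2]>.065)&(W[...,2]<.4)
        if m.any(): print(y,m.sum(),W[m].min(0).round(3),W[m].max(0).round(3))
o=manip.get_obs();print(o["time_s"],o["tcp_pos"],o["eef_rot"],o["wrist_force"])
```

```text
-0.05 52 [ 0.577 -0.061  0.131] [ 0.64  -0.038  0.243]
-0.1 47 [ 0.557 -0.111  0.099] [ 0.639 -0.088  0.296]
-0.15 48 [ 0.543 -0.16   0.081] [ 0.618 -0.138  0.315]
-0.2 28 [ 0.535 -0.212  0.068] [ 0.635 -0.189  0.103]
-0.23 14 [ 0.528 -0.24   0.108] [ 0.534 -0.22   0.131]
-0.26 11 [ 0.523 -0.271  0.13 ] [ 0.528 -0.249  0.167]
-0.3 60 [ 0.517 -0.312  0.068] [ 0.639 -0.289  0.216]
-0.35 122 [ 0.542 -0.362  0.065] [ 0.64  -0.338  0.287]
-0.4 32 [ 0.628 -0.411  0.081] [ 0.64  -0.389  0.326]
-0.05 53 [ 0.576 -0.061  0.133] [ 0.615 -0.038  0.236]
-0.1 88 [ 0.554 -0.109  0.097] [ 0.64  -0.088  0.3  ]
-0.15 43 [ 0.541 -0.162  0.067] [ 0.64  -0.139  0.31 ]
-0.2 31 [ 0.533 -0.21   0.065] [ 0.637 -0.189  0.099]
-0.23 15 [ 0.526 -0.242  0.067] [ 0.64  -0.22   0.126]
-0.26 15 [ 0.52  -0.271  0.077] [ 0.639 -0.249  0.158]
-0.3 80 [ 0.514 -0.311  0.066] [ 0.64  -0.289  0.208]
-0.35 264 [ 0.531 -0.362  0.065] [ 0.639 -0.338  0.28 ]
-0.4 104 [ 0.626 -0.412  0.066] [ 0.64  -0.388  0.328]
1.3 [0.43360938 0.26787058 0.23104366] [-3.14037640e+00  5.43864974e-04  2.80035232e+00] [-0.05058511  0.1701303   0.31171286]
```

A cable rises near the capacitor nest (x≈0.52, z 0.13–0.2), so I'll tilt the tool for that placing. Next, descend on the reel.

Emit:
drive_tool --jaw '[0.95, 0.95, 0.95, 0.95, 0.95, 0.95, 0.95, 0.95, 0.0, 0.0, 0.0, 0.0, 0.0, 0.0]' --travel '[[-1, 2.5, -20], [0, 0, -35], [0, 0, -35], [0, 0, -35], [0, 0, -30], [0, 0, -20], [0, 0, -10], [0, 0, 0], [0, 0, 0], [0, 0, 0], [0, 0, 0], [0, 0, 0], [0, 0, 0], [0, 0, 0]]' --rot '[[0, 0, 0], [0, 0, 0], [0, 0, 0], [0, 0, 0], [0, 0, 0], [0, 0, 0], [0, 0, 0], [0, 0, 0], [0, 0, 0], [0, 0, 0], [0, 0, 0], [0, 0, 0], [0, 0, 0], [0, 0, 0]]' --squeeze 40

```text
time_s: 2.7
tcp_pos: [0.4328, 0.2739, 0.048]
eef_rot: [3.14, 0.002, 2.805]
wrist_force: [-0.7, -0.9, 6.8]
opening: 0.688
gripper_force: 44.5
```

Emit:
drive_tool --jaw '[0, 0, 0, 0, 0, 0, 0, 0, 0, 0, 0, 0, 0, 0, 0]' --travel '[[0, 0, 10], [0, 0, 30], [0, 0, 40], [0, 0, 30], [2, -10, 0], [6, -28, 0], [7, -34, 0], [7, -35, 0], [7, -35, 0], [7, -35, 0], [7, -32, 0], [6, -25, 0], [5, -15, 0], [0, -4, 0], [0, 0, 0]]' --rot '[[0, 0, 0], [0, 0, 0], [0, 0, 0], [0, 0, 0], [0, 0, 0], [0, 0, 0], [0, 0, 0], [0, 0, 0], [0, 0, 0], [0, 0, 0], [0, 0, 0], [0, 0, 0], [0, 0, 0], [0, 0, 0], [0, 0, 0]]'

```text
time_s: 4.2
tcp_pos: [0.4841, 0.0201, 0.1547]
eef_rot: [-3.141, -0.003, 2.803]
wrist_force: [-0.5, -0.4, -3.7]
opening: 0.692
gripper_force: 44.8
```

Run:
```python
from h import *
n="scene";p,d,W=grab(n);cv2.imwrite("pics/s1.png",cv2.resize(p[60:260,180:480,::-1],(750,500)))
p,d,W=grab("top")
for z in(.12,.13,.14,.15,.16):
  pass
m=(p[...,0]>150)&(p[...,1]<90)&(p[...,2]<90)&(abs(W[...,0]-.487)<.06)&(abs(W[...,1]-.02)<.06)&(W[...,2]>.1)
print(m.sum(),W[m].min(0),W[m].max(0)) if m.any() else 0
print(manip.get_obs()["tcp_pos"],manip.get_obs()["wrist_force"])
```

```text
26 [ 0.46873459 -0.01102525  0.49223449] [0.49090541 0.05658396 0.50227402]
[0.48439971 0.02103962 0.15526912] [-0.46884493  0.01544529 -3.90949492]
```

View pics/s1.png

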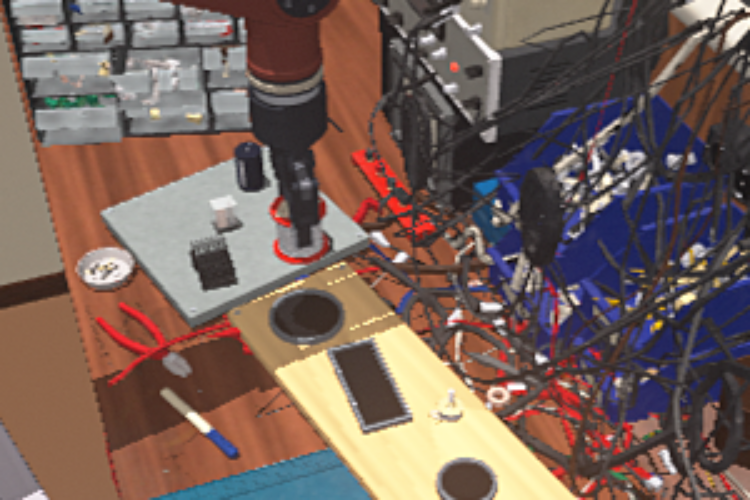

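The picture shows the reel held upright above its round nest, whose px in the crop is about (307,317). I'll lower it in.

Emit:
drive_tool --jaw '[0, 0, 0, 0, 0, 0, 0, 0, 0]' --travel '[[3, 1, -15], [0, 0, -30], [0, 0, -30], [0, 0, -15], [0, 0, -5], [0, 0, -4], [0, 0, -3], [0, 0, 0], [0, 0, 0]]' --rot '[[0, 0, 0], [0, 0, 0], [0, 0, 0], [0, 0, 0], [0, 0, 0], [0, 0, 0], [0, 0, 0], [0, 0, 0], [0, 0, 0]]'

```text
time_s: 5.2
tcp_pos: [0.4894, 0.0214, 0.0552]
eef_rot: [3.141, 0.002, 2.805]
wrist_force: [-0.2, -0.2, -3.7]
opening: 0.691
gripper_force: 44.8
```

Emit:
drive_tool --jaw '[0, 0, 0, 0.8, 0.85, 0.9, 0.9, 0.9, 0.9, 0.9, 0.9, 0.9]' --travel '[[-1.5, 0, -2], [0, 0, -2], [0, 0, 0], [0, 0, 0], [0, 0, 0], [0, 0, 0], [0, 0, 15], [0, 0, 30], [0, 0, 40], [0, 0, 40], [0, 0, 20], [0, 0, 0]]' --rot '[[0, 0, 0], [0, 0, 0], [0, 0, 0], [0, 0, 0], [0, 0, 0], [0, 0, 0], [0, 0, 0], [0, 0, 0], [0, 0, 0], [0, 0, 0], [0, 0, 0], [0, 0, 0]]'

```text
time_s: 6.4
tcp_pos: [0.4903, 0.0211, 0.1998]
eef_rot: [3.139, 0.009, 2.805]
wrist_force: [0.0, -0.1, -0.1]
opening: 0.904
gripper_force: 0.0
```

Run:
```python
from h import *
p,d,W=grab("scene");cv2.imwrite("pics/s2.png",cv2.resize(p[100:250,220:420,::-1],(600,450)))
m=(abs(W[...,0]-.487)<.045)&(abs(W[...,1]-.02)<.045)&(W[...,2]>.05)&(W[...,2]<.1)
print(m.sum(),W[m].min(0),W[m].max(0))
for y in(-.31,-.33,-.35,-.37,-.39,-.41,-.43):
    for a,b in((.07,.14),(.14,.25),(.25,.45)):
        q=(abs(W[...,1]-y)<.011)&(W[...,0]>.4)&(W[...,0]<.64)&(W[...,2]>a)&(W[...,2]<b)
        if q.any(): print(y,a,"xmin",W[q][:,0].min().round(3))
print(manip.get_obs()["tcp_pos"],manip.get_obs()["wrist_force"])
```

```text
348 [ 0.45887839 -0.0112946   0.05043025] [0.51687407 0.0484019  0.08494202]
-0.31 0.07 xmin 0.595
-0.31 0.14 xmin 0.514
-0.33 0.07 xmin 0.603
-0.33 0.14 xmin 0.519
-0.33 0.25 xmin 0.586
-0.35 0.07 xmin 0.583
-0.35 0.14 xmin 0.534
-0.35 0.25 xmin 0.543
-0.37 0.07 xmin 0.599
-0.37 0.14 xmin 0.6
-0.37 0.25 xmin 0.564
-0.39 0.07 xmin 0.629
-0.39 0.14 xmin 0.637
-0.39 0.25 xmin 0.607
-0.41 0.07 xmin 0.623
-0.41 0.14 xmin 0.631
-0.43 0.07 xmin 0.619
-0.43 0.14 xmin 0.631
[0.48848909 0.02125449 0.19711252] [-0.06654731 -0.74351618  0.27852205]
```

View pics/s2.png

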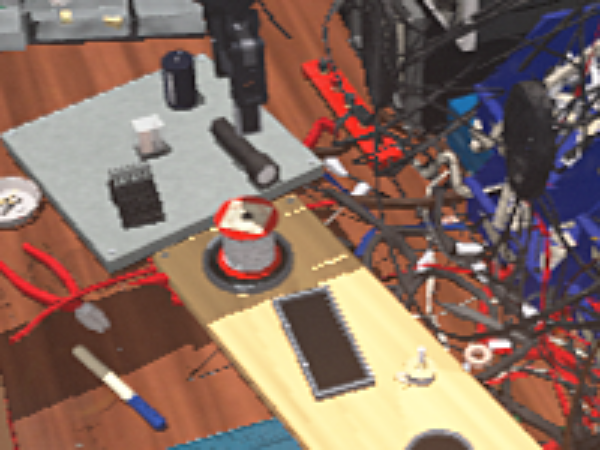

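The reel is seated upright in its nest (crop px ≈(247,250)). Next is the capacitor, with the closing line along y and the tool tilted 20° back toward the robot.

Emit:
drive_tool --jaw '[0.7, 0.65, 0.65, 0.65, 0.65, 0.65, 0.65, 0.65, 0.65, 0.65, 0.65, 0.65]' --travel '[[4, 12, 0], [8, 24, 0], [9, 30, 0], [9, 30, 0], [9, 30, 0], [9, 30, 0], [9, 30, 0], [9, 28, 0], [8, 22, 0], [5, 12, 0], [2.5, 4.5, 0], [0, 0, 0]]' --rot '[[0, 0, 4], [0, 0, 7], [0, 0, 8.3], [0, -2, 0], [0, -4, 0], [0, -5, 0], [0, -5, 0], [0, -4, 0], [0, 0, 0], [0, 0, 0], [0, 0, 0], [0, 0, 0]]'

```text
time_s: 7.65
tcp_pos: [0.5685, 0.2736, 0.1941]
eef_rot: [-3.14, 0.347, -3.141]
wrist_force: [-1.1, -0.3, -0.2]
opening: 0.645
gripper_force: 0.0
```

Run:
```python
from h import *
from scipy.spatial.transform import Rotation as R
o=manip.get_obs();M=R.from_euler('xyz',o["eef_rot"]).as_matrix();print(o["tcp_pos"],"toolz",M[:,2].round(3),"tooly",M[:,1].round(3),o["qpos"].round(2))
```

```text
[0.56850649 0.27364308 0.19413217] toolz [ 0.34  -0.001 -0.94 ] tooly [-0.     1.    -0.001] [ 0.4   0.09  1.87 -0.18  0.87 -1.08]
```

Emit:
drive_tool --jaw '[0.65, 0.65, 0.65, 0.65, 0.65, 0.65, 0.65, 0, 0, 0, 0, 0, 0]' --travel '[[1, 0, -15], [0, 0, -35], [0, 0, -35], [0, 0, -30], [0, 0, -20], [0, 0, -10], [0, 0, 0], [0, 0, 0], [0, 0, 0], [0, 0, 0], [0, 0, 0], [0, 0, 0], [0, 0, 0]]' --rot '[[0, 0, 0], [0, 0, 0], [0, 0, 0], [0, 0, 0], [0, 0, 0], [0, 0, 0], [0, 0, 0], [0, 0, 0], [0, 0, 0], [0, 0, 0], [0, 0, 0], [0, 0, 0], [0, 0, 0]]' --squeeze 40

```text
time_s: 8.95
tcp_pos: [0.5707, 0.2744, 0.052]
eef_rot: [3.141, 0.352, -3.142]
wrist_force: [-1.9, -1.7, 6.3]
opening: 0.395
gripper_force: 40.5
```

Emit:
drive_tool --jaw '[0, 0, 0, 0, 0, 0, 0, 0, 0, 0, 0, 0, 0, 0, 0, 0, 0, 0, 0, 0]' --travel '[[0, 0, 10], [0, 0, 30], [0, 0, 45], [-2, -5, 38], [-8, -15, 0], [-14, -30, 0], [-16, -40, 0], [-16, -42, 0], [-16, -42, 0], [-13, -42, 0], [-5, -42, 0], [0, -42, 0], [0, -42, 0], [0, -42, 0], [0, -42, 0], [0, -40, 0], [0, -35, 0], [5, -25, 0], [5, -12, 0], [3, -4, 0]]' --rot '[[0, 0, 0], [0, 0, 0], [0, 0, 0], [0, 0, 0], [0, 0, 0], [0, 0, 0], [0, 0, 0], [0, 0, 0], [0, 0, 0], [0, 0, 0], [0, 0, 0], [0, 0, 0], [0, 0, 0], [0, 0, 0], [0, 0, 0], [0, 0, 0], [0, 0, 0], [0, 0, 0], [0, 0, 0], [0, 0, 0]]'

```text
time_s: 10.95
tcp_pos: [0.4927, -0.2689, 0.1733]
eef_rot: [3.141, 0.349, 3.14]
wrist_force: [1.2, 0.1, -0.9]
opening: 0.394
gripper_force: 40.1
```

Run:
```python
from h import *
from scipy.spatial.transform import Rotation as R
p,d,W=grab("scene");cv2.imwrite("pics/s3.png",cv2.resize(p[100:300,250:490,::-1],(720,600)))
o=manip.get_obs();M=R.from_euler('xyz',o["eef_rot"]).as_matrix();print(o["tcp_pos"],"toolz",M[:,2].round(3),"tooly",M[:,1].round(3),o["wrist_force"].round(1))
m=(abs(W[...,0]-.488)<.03)&(abs(W[...,1]+.27)<.04)&(W[...,2]>.12)&(W[...,2]<.22)
print(m.sum(),W[m].min(0),W[m].max(0))
```

```text
[ 0.49302499 -0.26844667  0.17330059] toolz [ 0.342  0.    -0.94 ] tooly [0. 1. 0.] [-0.3 -1.  -0.4]
296 [ 0.46157821 -0.30996583  0.14639482] [ 0.51799581 -0.24411803  0.21942807]
```

View pics/s3.png

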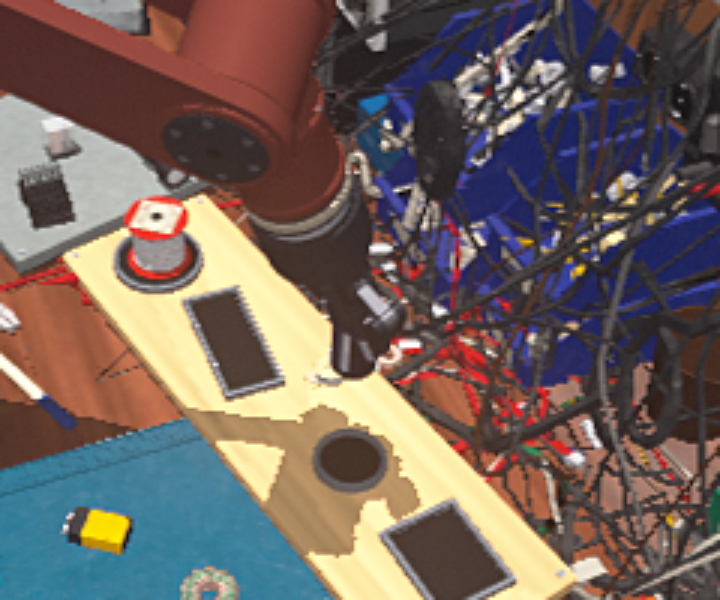

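The capacitor is held upright over its nest (crop px (350,460)) and clear of the cable. I'll lower it in and let go.

Emit:
drive_tool --jaw '[0, 0, 0, 0, 0, 0, 0, 0]' --travel '[[2, -0.5, -15], [0, 0, -30], [0, 0, -35], [0, 0, -20], [0, 0, -10], [0, 0, -5], [0, 0, 0], [0, 0, 0]]' --rot '[[0, 0, 0], [0, 0, 0], [0, 0, 0], [0, 0, 0], [0, 0, 0], [0, 0, 0], [0, 0, 0], [0, 0, 0]]'

```text
time_s: 11.8
tcp_pos: [0.4972, -0.2677, 0.0609]
eef_rot: [-3.138, 0.347, 3.14]
wrist_force: [0.4, -0.6, 0.5]
opening: 0.393
gripper_force: 40.1
```

Emit:
drive_tool --jaw '[0, 0, 0, 0]' --travel '[[-1, -1, -2], [0, 0, -2], [0, 0, 0], [0, 0, 0]]' --rot '[[0, 0, 0], [0, 0, 0], [0, 0, 0], [0, 0, 0]]'

```text
time_s: 12.2
tcp_pos: [0.4957, -0.2677, 0.056]
eef_rot: [-3.139, 0.343, 3.138]
wrist_force: [0.2, 0.3, -0.5]
opening: 0.396
gripper_force: 40.1
```

Emit:
drive_tool --jaw '[0, 0, 0.5, 0.6, 0.65, 0.65, 0.65, 0.65, 0.65, 0.65, 0.65]' --travel '[[0, 0, -1.5], [0, 0, 0], [0, 0, 0], [0, 0, 0], [0, 0, 0], [0, 0, 10], [-2, 0, 30], [-4, 0, 40], [-4, 0, 40], [0, 0, 20], [0, 0, 0]]' --rot '[[0, 0, 0], [0, 0, 0], [0, 0, 0], [0, 0, 0], [0, 0, 0], [0, 0, 0], [0, 0, 0], [0, 0, 0], [0, 0, 0], [0, 0, 0], [0, 0, 0]]'

```text
time_s: 13.3
tcp_pos: [0.4883, -0.2698, 0.2004]
eef_rot: [-3.131, 0.351, 3.14]
wrist_force: [0.4, -0.3, -0.0]
opening: 0.651
gripper_force: 0.0
```

Run:
```python
from h import *
p,d,W=grab("scene")
m=(abs(W[...,0]-.488)<.03)&(abs(W[...,1]+.27)<.03)&(W[...,2]>.05)&(W[...,2]<.1)
print(m.sum(),W[m].min(0),W[m].max(0))
m&=(W[...,2]>.075);print(W[m].min(0),W[m].max(0))
o=manip.get_obs();print(o["tcp_pos"],o["qpos"].round(2))
```

```text
260 [ 0.46840164 -0.28733021  0.05014708] [ 0.50515464 -0.25206069  0.08910949]
[ 0.46897705 -0.2867034   0.07513428] [ 0.50515464 -0.25206069  0.08910949]
[ 0.48692485 -0.26851343  0.19725044] [-0.76 -0.07  2.03  0.28  0.95 -2.46]
```

The capacitor stands at (487, −269.5), upright. Next is the heatsink: closing line at −18°, leaning 10° toward −y to keep clear of the cable near its nest.

Emit:
drive_tool --jaw '[0.7, 0.7, 0.7, 0.7, 0.7, 0.7, 0.7, 0.7, 0.7, 0.7, 0.7, 0.7, 0.7, 0.7, 0.7, 0.7, 0.7, 0.7, 0.7, 0.7]' --travel '[[-6, 0, 5], [-8, 10, 5], [-8, 22, 0], [-8, 28, 0], [-6, 28, 0], [-4, 28, 0], [-3, 28, 0], [-2.5, 28, 0], [0, 28, 0], [0, 28, 0], [0, 28, 0], [0, 28, 0], [0, 28, 0], [0, 28, 0], [0, 28, 0], [0, 26, 0], [0, 26, 0], [0, 22, 0], [0, 10, 0], [0, 2, 0]]' --rot '[[0, 5, 0], [0, 7.5, 0], [0, 7.5, 0], [0, 0, -8], [0, 0, -8.4], [0, 0, -8.4], [0, 0, -8.4], [0, 0, -8.4], [0, 0, -8.4], [0, 0, -8.4], [0, 0, -8.4], [0, 0, -8.4], [0, 0, -8.4], [0, 0, -8.4], [0, 0, -8.4], [0, 0, -7.6], [4.8, -1.5, 0], [4.7, -1.6, 0], [0, 0, 0], [0, 0, 0]]'

```text
time_s: 15.35
tcp_pos: [0.4392, 0.1867, 0.2028]
eef_rot: [-3.134, -0.178, 1.253]
wrist_force: [0.3, -0.2, -0.1]
opening: 0.701
gripper_force: 0.0
```

Run:
```python
from h import *
from scipy.spatial.transform import Rotation as R
p,d,W=grab("scene");cv2.imwrite("pics/s4.png",cv2.resize(p[90:210,210:370,::-1],(640,480)))
o=manip.get_obs();M=R.from_euler('xyz',o["eef_rot"]).as_matrix();print(o["tcp_pos"],"toolz",M[:,2].round(3),"tooly",M[:,1].round(3),o["qpos"].round(2))
```

```text
[0.43967699 0.18668344 0.20330064] toolz [ 0.049  0.17  -0.984] tooly [ 0.95  -0.311 -0.006] [ 0.15 -0.15  2.05  0.18  1.17  0.4 ]
```

View pics/s4.png

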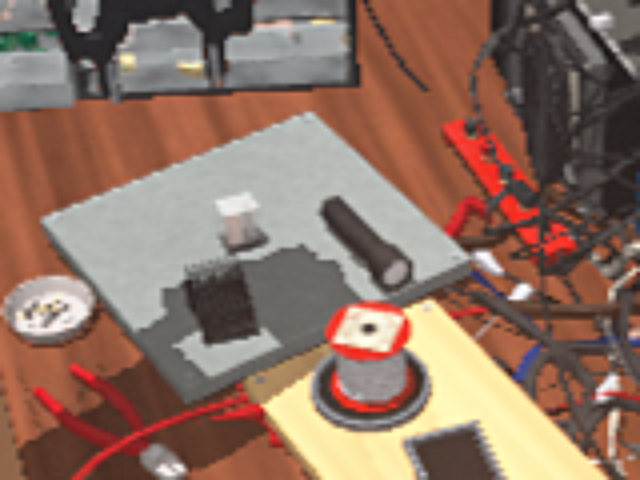

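The heatsink is undisturbed at crop px (222,300), with the relay behind it and the torch at (365,240). I'll correct y by −29 mm, descend and grip.

Emit:
drive_tool --jaw '[0.7, 0.7, 0.7, 0.7, 0.7, 0.7, 0.7, 0.7, 0.7]' --travel '[[1, -14, 0], [1, -15, 0], [0, 0, -30], [0, 0, -40], [0, 0, -40], [0, 0, -30], [0, 0, -15], [0, 0, -9], [0, 0, 0]]' --rot '[[0, 0, 0], [0, 0, 0], [0, 0, 0], [0, 0, 0], [0, 0, 0], [0, 0, 0], [0, 0, 0], [0, 0, 0], [0, 0, 0]]'

```text
time_s: 16.3
tcp_pos: [0.4415, 0.1572, 0.0392]
eef_rot: [-3.134, -0.179, 1.253]
wrist_force: [-0.9, 0.3, 0.2]
opening: 0.702
gripper_force: 0.0
```

Emit:
drive_tool --jaw '[0.7, 0.5, 0, 0, 0, 0, 0]' --travel '[[0, 0, -4], [0, 0, 0], [0, 0, 0], [0, 0, 0], [0, 0, 0], [0, 0, 0], [0, 0, 0]]' --rot '[[0, 0, 0], [0, 0, 0], [0, 0, 0], [0, 0, 0], [0, 0, 0], [0, 0, 0], [0, 0, 0]]' --squeeze 50

```text
time_s: 17.0
tcp_pos: [0.4437, 0.1576, 0.0376]
eef_rot: [-3.139, -0.182, 1.254]
wrist_force: [-0.8, -0.7, 6.3]
opening: 0.441
gripper_force: 52.3
```

Emit:
drive_tool --jaw '[0, 0, 0, 0, 0, 0, 0, 0, 0, 0, 0, 0, 0, 0, 0, 0, 0, 0, 0, 0]' --travel '[[0, 0, 10], [0, 0, 30], [0, 0, 45], [0, -8, 40], [0, -20, 5], [0, -32, 0], [0, -40, 0], [0, -42, 0], [0, -42, 0], [0, -42, 0], [0, -42, 0], [0, -42, 0], [0, -42, 0], [0, -42, 0], [0, -42, 0], [0, -40, 0], [6, -30, 0], [12, -20, 0], [16, -11, 0], [12, -2, 0]]' --rot '[[0, 0, 0], [0, 0, 0], [0, 0, 0], [0, 0, 0], [0, 0, 2], [0, 0, 4.8], [0, 0, 4], [0, 0, 0], [0, 0, 0], [0, 0, 0], [0, 0, 0], [0, 0, 0], [0, 0, 0], [0, 0, 0], [0, 0, 0], [0, 0, 0], [0, 0, 0], [0, 0, 0], [0, 0, 0], [0, 0, 0]]'

```text
time_s: 19.0
tcp_pos: [0.4885, -0.3825, 0.1661]
eef_rot: [-3.136, -0.181, 1.44]
wrist_force: [-0.2, -0.4, -2.0]
opening: 0.439
gripper_force: 51.5
```

Run:
```python
from h import *
from scipy.spatial.transform import Rotation as R
p,d,W=grab("scene");cv2.imwrite("pics/s5.png",cv2.resize(p[130:330,290:530,::-1],(720,600)))
o=manip.get_obs();M=R.from_euler('xyz',o["eef_rot"]).as_matrix();print(o["tcp_pos"],"toolz",M[:,2].round(3),"tooly",M[:,1].round(3),o["wrist_force"].round(1),o["qpos"].round(2))
```

```text
[ 0.49028671 -0.38175142  0.16626584] toolz [ 0.02   0.179 -0.984] tooly [ 0.992 -0.129 -0.003] [ 0.9  0.1 -1.5] [-0.84  0.34  1.6   0.14  1.33 -0.75]
```

View pics/s5.png

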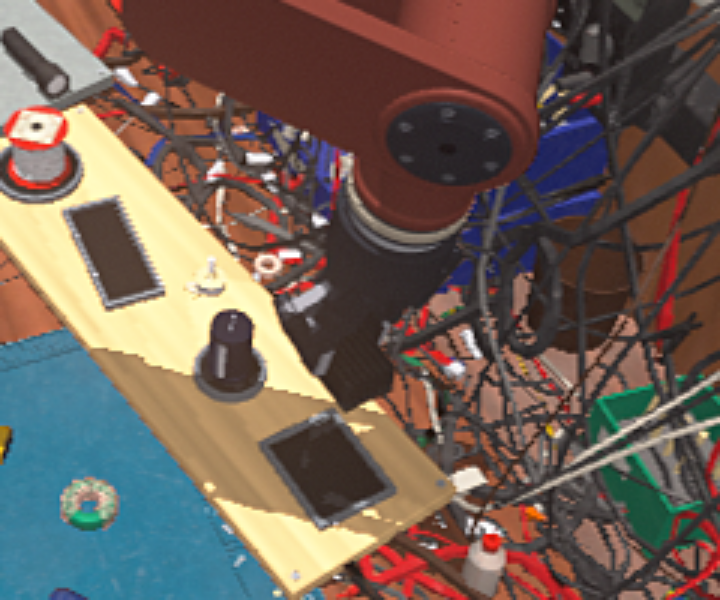

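The heatsink is held level over the short rectangular nest (crop px (328,467)), and the capacitor stands in its own nest at (232,350). Lowering now.

Emit:
drive_tool --jaw '[0, 0, 0, 0, 0, 0, 0, 0]' --travel '[[0, 0, -15], [0, 0, -35], [0, 0, -35], [0, 0, -20], [0, 0, -10], [0, 0, -6], [0, 0, 0], [0, 0, 0]]' --rot '[[0, 0, 0], [0, 0, 0], [0, 0, 0], [0, 0, 0], [0, 0, 0], [0, 0, 0], [0, 0, 0], [0, 0, 0]]'

```text
time_s: 19.85
tcp_pos: [0.489, -0.3821, 0.0468]
eef_rot: [-3.139, -0.179, 1.442]
wrist_force: [0.4, -0.3, -0.8]
opening: 0.435
gripper_force: 51.5
```

Emit:
drive_tool --jaw '[0, 0, 0, 0]' --travel '[[1, 0, -2], [0, 0, -2.5], [0, 0, 0], [0, 0, 0]]' --rot '[[0, 0, 0], [0, 0, 0], [0, 0, 0], [0, 0, 0]]'

```text
time_s: 20.25
tcp_pos: [0.4894, -0.3815, 0.0411]
eef_rot: [-3.137, -0.18, 1.442]
wrist_force: [-0.7, -0.3, -0.6]
opening: 0.434
gripper_force: 51.5
```

Emit:
drive_tool --jaw '[0, 0, 0.5, 0.55, 0.6, 0.6, 0.6, 0.6, 0.6, 0.6, 0.6]' --travel '[[0, 0, -1], [0, 0, 0], [0, 0, 0], [0, 0, 0], [0, 0, 0], [0, 0, 10], [0, 0, 30], [0, 0, 40], [0, 0, 40], [0, 0, 20], [0, 0, 0]]' --rot '[[0, 0, 0], [0, 0, 0], [0, 0, 0], [0, 0, 0], [0, 0, 0], [0, 0, 0], [0, 0, 0], [0, 0, 0], [0, 0, 0], [0, 0, 0], [0, 0, 0]]'

```text
time_s: 21.35
tcp_pos: [0.4917, -0.3839, 0.1857]
eef_rot: [3.138, -0.174, 1.443]
wrist_force: [-0.2, -0.1, -0.3]
opening: 0.599
gripper_force: 0.0
```

Run:
```python
from h import *
from fit import rect
p,d,W=grab("scene");cv2.imwrite("pics/s6.png",cv2.resize(p[210:330,320:480,::-1],(640,480)))
for a in(.037,.05):
    m=(abs(W[...,0]-.49)<.045)&(abs(W[...,1]+.385)<.05)&(W[...,2]>a)&(W[...,2]<.09)
    print(m.sum(),rect(W[m][:,:2]),W[m][:,2].max())
m&=(W[...,2]>.05);print(np.percentile(W[m][:,2],[50,90]))
print(manip.get_obs()["tcp_pos"])
```

```text
534 (array([ 481.1, -393.2]), array([70.4, 51.6]), 82.5) 0.06294418350920192
378 (array([ 485., -389.]), array([60.9, 44.9]), 82.5) 0.06294418350920192
[0.0550497  0.05846623]
[ 0.49040939 -0.38258912  0.18255822]
```

View pics/s6.png

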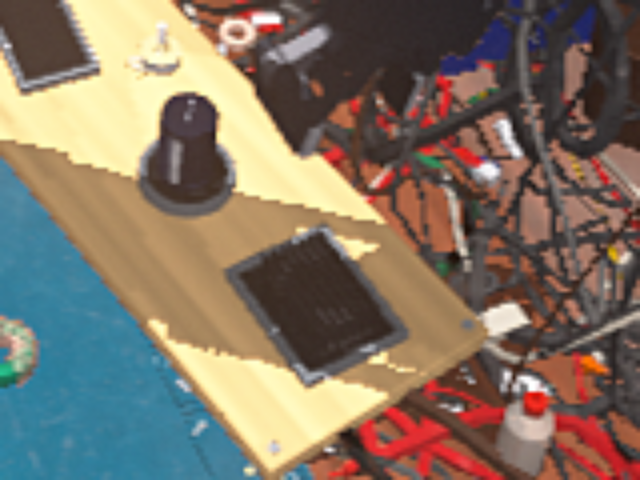

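The heatsink sits inside the rim, aligned and at the right height (crop px (315,300)). Last is the torch.

Emit:
drive_tool --jaw '[0.6, 0.6, 0.6, 0.6, 0.6, 0.6, 0.6, 0.6, 0.6, 0.6, 0.6, 0.6, 0.6, 0.6, 0.6, 0.6, 0.6, 0.6, 0.6, 0.6]' --travel '[[-12, 0, 5], [-15, 5, 5], [-8, 20, 0], [0, 32, 0], [0, 40, 0], [0, 42, 0], [0, 42, 0], [0, 42, 0], [0, 42, 0], [0, 42, 0], [0, 42, 0], [12, 40, 0], [20, 35, 0], [20, 35, 0], [20, 30, 0], [20, 25, 0], [13, 15, 0], [2.5, 4.5, 0], [0, 0, 0], [0, 0, 0]]' --rot '[[0, 0, 0], [0, 0, 0], [-5, 0.6, 0], [-5, 0.7, 0], [0, 0, 2.5], [0, 0, 2.2], [0, 0, 0], [0, 0, 0], [0, 0, 0], [0, 0, 0], [0, 0, 0], [0, 0, 0], [0, 0, 0], [0, 0, 0], [0, 0, 0], [0, 0, 0], [0, 0, 0], [0, 0, 0], [0, 0, 0], [0, 0, 0]]'

```text
time_s: 23.4
tcp_pos: [0.5603, 0.151, 0.1887]
eef_rot: [-3.134, -0.003, 1.523]
wrist_force: [-1.3, -0.0, -0.3]
opening: 0.598
gripper_force: 0.0
```

Run:
```python
from h import *
from fit import rect
from scipy.spatial.transform import Rotation as R
o=manip.get_obs();M=R.from_euler('xyz',o["eef_rot"]).as_matrix();print(o["tcp_pos"],"toolz",M[:,2].round(3),"tooly",M[:,1].round(3),o["wrist_force"].round(1))
p,d,W=grab("top")
for nm,x,y,dx,dy,a,b in(("heat",.49,-.385,.05,.055,.045,.09),("cap",.488,-.27,.03,.03,.07,.1),("reel",.487,.02,.045,.045,.066,.1),("relay",.495,.218,.03,.03,.04,.1)):
    m=(abs(W[...,0]-x)<dx)&(abs(W[...,1]-y)<dy)&(W[...,2]>a)&(W[...,2]<b)
    print(nm,m.sum(),rect(W[m][:,:2]),W[m][:,2].max().round(3)) if m.sum()>4 else print(nm,"-")
```

```text
[0.56034989 0.15097362 0.18867093] toolz [-0.007  0.004 -1.   ] tooly [ 0.999 -0.048 -0.008] [-1.3 -0.  -0.3]
heat 161 (array([ 487.3, -384.8]), array([60.2, 42. ]), 83.9) 0.064
cap 115 (array([ 490.4, -264.7]), array([33. , 32.9]), 87.2) 0.095
reel 313 (array([490.5,  22.3]), array([56.4, 57.1]), 88.9) 0.09
relay 5 (array([509.3, 221.1]), array([ 0.2, 10.3]), 3.4) 0.068
```

All three sit well by the top camera too. Descending to the torch.

Emit:
drive_tool --jaw '[0.6, 0.6, 0.6, 0.6, 0.6, 0.6, 0.6, 0.6]' --travel '[[2, -1, -15], [0, 0, -35], [0, 0, -40], [0, 0, -35], [0, 0, -18], [0, 0, -8], [0, 0, 0], [0, 0, 0]]' --rot '[[0, 0, 0], [0, 0, 0], [0, 0, 0], [0, 0, 0], [0, 0, 0], [0, 0, 0], [0, 0, 0], [0, 0, 0]]'

```text
time_s: 24.25
tcp_pos: [0.5647, 0.1509, 0.0398]
eef_rot: [-3.139, -0.005, 1.523]
wrist_force: [0.3, 0.1, -0.1]
opening: 0.6
gripper_force: 0.0
```

Emit:
drive_tool --jaw '[0.6, 0.6, 0.4, 0, 0, 0, 0, 0, 0]' --travel '[[-1, 0, -4], [0, 0, -3], [0, 0, 0], [0, 0, 0], [0, 0, 0], [0, 0, 0], [0, 0, 0], [0, 0, 0], [0, 0, 0]]' --rot '[[0, 0, 0], [0, 0, 0], [0, 0, 0], [0, 0, 0], [0, 0, 0], [0, 0, 0], [0, 0, 0], [0, 0, 0], [0, 0, 0]]' --squeeze 40

```text
time_s: 25.15
tcp_pos: [0.5633, 0.1512, 0.0324]
eef_rot: [-3.138, -0.005, 1.524]
wrist_force: [-0.2, 0.4, 4.6]
opening: 0.332
gripper_force: 40.9
```

Emit:
drive_tool --jaw '[0, 0, 0, 0, 0, 0, 0, 0, 0, 0, 0, 0, 0, 0, 0]' --travel '[[0, 0, 10], [0, 0, 30], [0, 0, 45], [-6, -10, 40], [-12, -22, 0], [-14, -30, 0], [-14, -32, 0], [-12, -32, 0], [-10, -32, 0], [-8, -32, 0], [-2.5, -30, 0], [0, -20, 0], [0, -12, 0], [0, -4, 0], [0, 0, 0]]' --rot '[[0, 0, 0], [0, 0, 0], [0, 0, 0], [0, 0, 0], [0, 0, -3], [0, 0, -4], [0, 0, -4], [0, 0, -1.7], [0, 0, 0], [0, 0, 0], [0, 0, 0], [0, 0, 0], [0, 0, 0], [0, 0, 0], [0, 0, 0]]'

```text
time_s: 26.65
tcp_pos: [0.4842, -0.1048, 0.1567]
eef_rot: [-3.136, -0.005, 1.301]
wrist_force: [0.1, 0.8, -0.3]
opening: 0.332
gripper_force: 40.4
```

Run:
```python
from h import *
from scipy.spatial.transform import Rotation as R
p,d,W=grab("scene");cv2.imwrite("pics/s7.png",cv2.resize(p[100:280,250:450,::-1],(600,540)))
o=manip.get_obs();M=R.from_euler('xyz',o["eef_rot"]).as_matrix();print(o["tcp_pos"],"toolz",M[:,2].round(3),"tooly",M[:,1].round(3),o["wrist_force"].round(1),o["opening"])
```

```text
[ 0.48416564 -0.10431114  0.15671809] toolz [-0.004  0.006 -1.   ] tooly [ 0.964 -0.265 -0.005] [-0.6 -0.2 -1.3] 0.3328686472225525
```

View pics/s7.png

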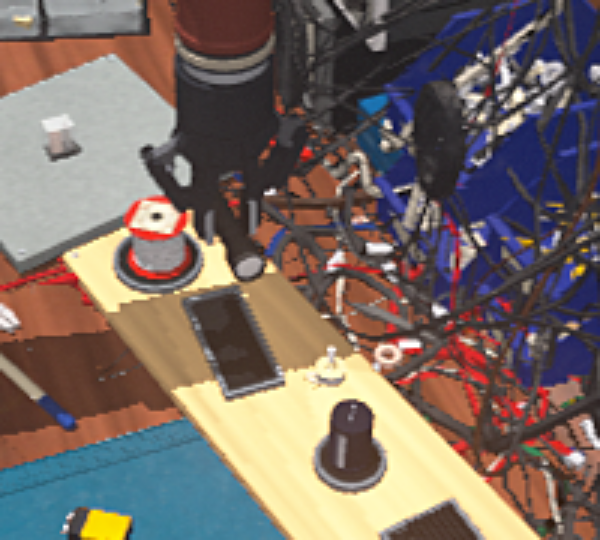

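The torch is held level and parallel above its nest (crop px (235,340)), and the potentiometer (332,368) is clear. Lowering.

Emit:
drive_tool --jaw '[0, 0, 0, 0, 0, 0, 0, 0]' --travel '[[0, 0, -15], [0, 0, -35], [0, 0, -35], [0, 0, -20], [0, 0, -8], [0, 0, -3], [0, 0, 0], [0, 0, 0]]' --rot '[[0, 0, 0], [0, 0, 0], [0, 0, 0], [0, 0, 0], [0, 0, 0], [0, 0, 0], [0, 0, 0], [0, 0, 0]]'

```text
time_s: 27.5
tcp_pos: [0.4858, -0.1052, 0.0424]
eef_rot: [-3.14, -0.004, 1.302]
wrist_force: [0.2, -0.0, -0.1]
opening: 0.332
gripper_force: 40.3
```

Emit:
drive_tool --jaw '[0, 0, 0, 0, 0]' --travel '[[0, 0, -3], [0, 0, -2], [0, 0, -1], [0, 0, 0], [0, 0, 0]]' --rot '[[0, 0, 0], [0, 0, 0], [0, 0, 0], [0, 0, 0], [0, 0, 0]]'

```text
time_s: 28.0
tcp_pos: [0.4846, -0.1051, 0.0354]
eef_rot: [-3.137, -0.004, 1.302]
wrist_force: [-1.3, 1.5, 4.4]
opening: 0.332
gripper_force: 40.8
```

Contact of about 4 N, so it's on the floor. I'll release, rise and look.

Emit:
drive_tool --jaw '[0.4, 0.45, 0.5, 0.5, 0.5, 0.5, 0.5, 0.5, 0.5, 0.5, 0.5]' --travel '[[0, 0, 0.5], [0, 0, 0], [0, 0, 0], [0, 0, 8], [0, 0, 30], [0, 0, 40], [0, 0, 40], [-20, 0, 30], [-40, 0, 0], [-40, 0, 0], [0, 0, 0]]' --rot '[[0, 0, 0], [0, 0, 0], [0, 0, 0], [0, 0, 0], [0, 0, 0], [0, 0, 0], [0, 0, 0], [0, 0, 0], [0, 0, 0], [0, 0, 0], [0, 0, 0]]'

```text
time_s: 29.1
tcp_pos: [0.3795, -0.1036, 0.1821]
eef_rot: [-3.133, -0.005, 1.301]
wrist_force: [0.0, -0.4, -0.3]
opening: 0.501
gripper_force: 0.0
```

Run:
```python
from h import *
from fit import rect
p,d,W=grab("scene");cv2.imwrite("pics/s8.png",cv2.resize(p[110:320,220:460,::-1],(686,600)))
for nm,x,y,dx,dy,a,b in(("torch",.485,-.105,.05,.06,.045,.09),("heat",.49,-.385,.05,.055,.045,.09),("cap",.488,-.27,.03,.03,.07,.1),("reel",.487,.02,.045,.045,.066,.1),("relay",.491,.214,.03,.03,.033,.1)):
    m=(abs(W[...,0]-x)<dx)&(abs(W[...,1]-y)<dy)&(W[...,2]>a)&(W[...,2]<b)
    print(nm,m.sum(),rect(W[m][:,:2]),W[m][:,2].max().round(3)) if m.sum()>4 else print(nm,"-")
```

```text
torch 247 (array([ 479.7, -108.1]), array([101.5,  27.3]), 78.9) 0.061
heat 467 (array([ 485.3, -388.9]), array([62.8, 43.5]), 84.0) 0.061
cap 187 (array([ 486. , -269.5]), array([36. , 32.9]), 52.5) 0.091
reel 118 (array([484.8,  15.1]), array([46. , 58.1]), 52.5) 0.085
relay 16 (array([480.6, 218.1]), array([19.9,  4.9]), 78.1) 0.065
```

View pics/s8.png

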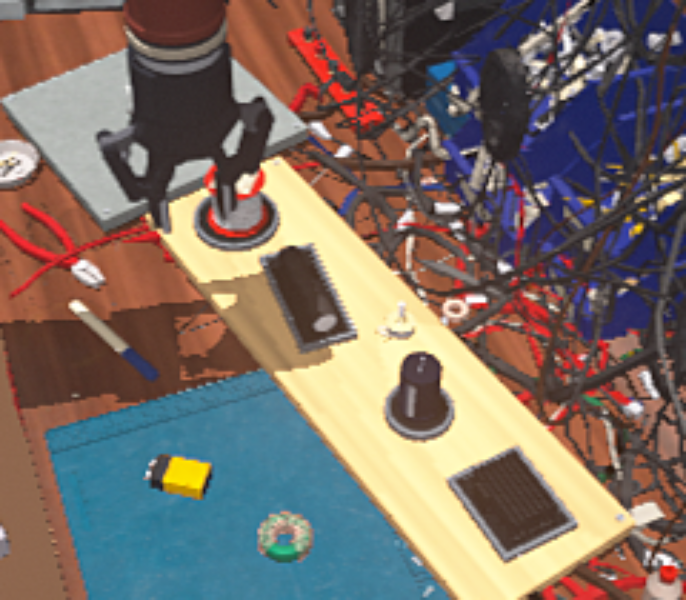

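The torch lies in its nest (crop px (305,295)). The reel, capacitor and heatsink sit in theirs, the potentiometer is where it was, and the arm is clear of everything.

```bash
python3 -c "
from workcell import manip
print(manip.sign_off())"
```

```text
the job is handed in; nothing more can be done
None
```

The reel, capacitor, heatsink and torch each sit in their own nest, released and at seated height in the camera readings; I didn't touch the relay or potentiometer, and I handed the job in at about 29 s of the 99 s allowed.

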